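Refit the blue valve handle on the cellar's humidifier manifold

TASK

One valve of the humidifier's water manifold in the cheese cellar has lost its handle and shows a bare flat-sided stem. Pick up the loose blue wing handle, set it over that stem with its wings in line with the stem's blade, and push it down, turning it a little as needed, until it drops fully home; then let go. Leave the loose yellow handle and the black knob lying where they are.

Things in the scene. Friction and masses are not known exactly. Their poses are not given: they have to be found in the camera images.
- blue_centre (a point): Centre of the loose blue wing handle, 25 mm above its underside, z up: a block 50 (x) x 36 (y) x 50 mm high, two 14 mm thick wings along x, 84 mm overall. Stands right way up on the table; grasp it across the 36 mm. Underside slot 28 (x) x 16 (y) mm, 26 deep, mouth chamfered. A half turn makes no difference. 0.06 to 0.13 kg.
- stem_top (a point): Top centre of the bare steel stem, fixed: a blade 24 (x) x 10 (y) x 22 mm high, rounded top, on a black 40 mm collar 85 mm above the table. Red and green handles like the blue one sit fixed on the other two valves, 120 mm apart. Home: underside on the collar, handle centre 3 mm above this point, its x along this x (either way, 15 degrees play). Crosswise it stays about 15 mm too high.
- yellow_centre (a point): Centre of a loose yellow wing handle, the same shape and size as the blue one, lying on the work surface. A bystander, to be left alone.
- knob_centre (a point): Centre, half-way up, of a loose black round knob, 52 mm across and 46 mm high, standing on the work surface. A bystander, to be left alone.

How it is judged:
By the outcome, as a careful person would: the job done as asked, in the order asked, and still so for the second after the job is handed in, with the robot touching nothing.
It also fails if it takes over 38 s, if anything falls off the work surface, if the arm or the gripper's body presses on something with over 40 N, if the wrist force passes 120 N, or if a joint passes its speed limit or range.

ROBOT

A 7-joint arm with a two-finger parallel gripper is mounted at the origin on the work surface. World frame = base frame: x ahead of the robot, y to its left, z up, the work surface at z = 0. Lengths are in m, angles in rad, forces in N, time in s.
With the tool pointing down it reaches from about 0.425 to 0.875 m from the base axis. Payload 4.7 kg.
Tool frame: the origin (TCP) lies between the finger pads; the fingertips stand 14 mm ahead of it and the grasp point (between the pads) lies 5 mm behind it; z points along the fingers, y is the line along which they close (so a half turn about z gives the same grasp; the last joint's range is limited). The gripper opens to 87 mm and grips with 3 to 60 N. Pads are 19 mm wide; open, the fingers measure 117 mm over their backs; the gripper's body (75 mm by 190 mm) begins 51 mm behind the grasp point.
Start: joints at [1.124, 0.321, -0.07, 1.45, 0.023, 1.371, -0.057], TCP at [0.289, -0.582, 0.237] pointing down, gripper open.
Joint ranges: [-2.86, 2.86], [-0.3, 2.09], [-1.38, 1.24], [0.06, 2.45], [-1.56, 4.7], [0.09, 2.05], [-2.69, 2.69]. Speed limits (rad/s): [2.57, 2.57, 3.14, 3.14, 3.14, 3.14, 3.14].

INTERFACE

Orientations are given as a rotation vector (axis times angle).
In Python, from bench import get_state, get_image, camera_params, close_job gives the robot as it stands. The module is installed in compiled form; this text tells all that it offers.
- The arm moves only by the tool arm_command, never from a script. Its argument "motion" is a list of rows, each a list of 5 numbers: the finger opening in mm, from 0 to 87, then the shift along the tool's x, y, z in mm, then the turn about the tool's z in degrees. In form: [[gripper, x, y, z, spin], ...]. A call has 1 to 5 rows; each row is the pose to reach, as a shift and turn from the pose commanded when the call began, along the tool's axes at that moment; what a row does not reach only later rows make up. A row lasts 1/12 s, in which the tool goes at most 41.7 mm and 7.16 degrees, less where a joint would pass 70% of its speed; a pose out of reach is approached as far as the arm can. A call with a gripper value outside its range is refused whole. The fingers move at their own pace and stop on an object; "newtons" is the grip in N (left out, the last holds). Time passes only in rows, so rows that repeat a pose let the fingers close. It gives the time, the measured TCP pose, the force, the opening and the grip force at its end, in the units of the state.
- get_state(): the state, without advancing time (a new reading comes with each control period).
- get_image(name): name is "scene" or "top"; returns (picture, depth): 384x512x3 uint8, red, green, blue; 384x512 float32, m along the optical axis (not along the pixel's ray), 0 where there is no reading.
- camera_params(name): a dict with "intrinsics" (3x3 intrinsics, pixels), "D" ([k1, k2, p1, p2, k3] as OpenCV has them; the pictures are not rectified), "extrinsics" (4x4, takes a point from camera to world coordinates). Camera axes: x right, y down, z forward; pixel columns grow to the right and rows downward; lengths in m; the calibration is good to about 2 mm. A picture is of the moment at which its call begins. camera_params takes no time and is no camera call.
- close_job(): hands the job in; it is judged then, once.
The state is a dict: "time": time; "joint_positions": joint angles; "qd": joint speeds; "joint_torque": joint torques, N m; "position": TCP position; "tool_rot": TCP orientation; "ft_force": force on the tool from outside, world axes, zero at the start; "torque": the same for the moment, N m; "grip_width": opening from 0.0 (shut) to 1.0 (fully open); "grip_force": force on a finger pad.
Only numpy, scipy, OpenCV 4.12 (cv2) and the standard library are available. Lean on these libraries where they do the work, as an engineer would, in place of code of your own. Each camera call takes 0.05 s, during which the arm holds its last target. There are 200 camera calls.

## Working session

There is one attempt and no reset: what is moved stays moved. The work goes in short steps, Python scripts to look and compute and a tool call to move; the robot and the scene stay as the last step left them, time stands still between calls to the robot, and variables do not carry over. Pictures are saved under pics/ and viewed, at most 10 in all, crops included, and the job is handed in when it is done.

Besides the shell and the picture viewer there is one more tool, called after "Request:" as name(argument=value, ...) on one line, values as JSON. arm_command: Moves the arm, as the interface text tells. Its arguments: {"type":"object","properties":{"motion":{"type":"array"},"newtons":{"type":"number"}},"required":["motion"]}

```bash
mkdir -p pics
cat > h.py <<'E'
import numpy as np,cv2
from bench import *
def grab(n):
    im,d=get_image(n); np.savez(f'/tmp/{n}.npz',im=im,d=d); return im,d
def P(n):
    c=camera_params(n); return np.array(c['intrinsics'],float),np.array(c['D'],float),np.array(c['extrinsics'],float)
def pts(n,d):
    K,D,T=P(n); v,u=np.mgrid[0:384,0:512]
    q=cv2.undistortPoints(np.stack([u,v],-1).reshape(-1,1,2).astype(float),K,D).reshape(384,512,2)
    c=np.dstack([q*d[...,None],d]); return c@T[:3,:3].T+T[:3,3]
E
python3 - <<'E'
from h import *
a,_=grab('scene');b,_=grab('top')
for n,i in(('scene',a),('top',b)):
    cv2.imwrite(f'pics/{n}0.png',i[...,::-1]); K,D,T=P(n);print(n,K[0,0],T.round(3).tolist())
s=get_state();print(s['time'],s['position'],s['tool_rot'])
E
```

```text
scene 357.2792546352852 [[0.86, 0.391, -0.328, 0.792], [0.51, -0.663, 0.547, -0.353], [-0.004, -0.638, -0.77, 0.609], [0.0, 0.0, 0.0, 1.0]]
top 350.5230350576092 [[0.019, -0.996, 0.087, 0.504], [-1.0, -0.018, 0.015, -0.012], [-0.014, -0.087, -0.996, 0.768], [0.0, 0.0, 0.0, 1.0]]
0.1 [ 0.28876407 -0.581801    0.23556334] [-3.05695279e+00 -7.17115282e-01  7.84728022e-04]
```

View pics/scene0.png

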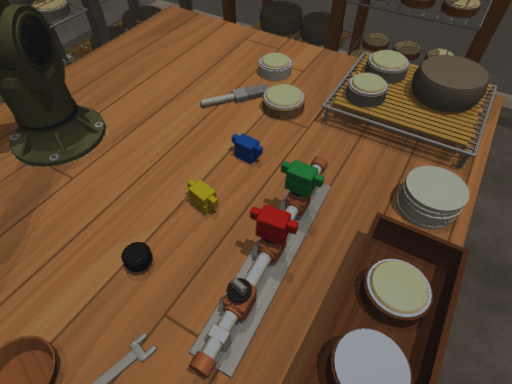

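View pics/top0.png

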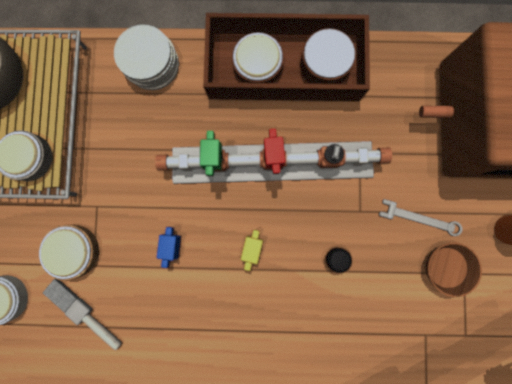

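The scene view shows the blue handle at (247,148), yellow at (202,196), knob at (137,257) and the bare stem at (238,290). In the top view, blue is at (169,247), yellow at (252,250), knob at (338,260) and stem at (335,154). Next I measure them.

```bash
cat > m.py <<'E'
from h import *
L=lambda n:(lambda z:(z['im'],z['d']))(np.load(f'/tmp/{n}.npz'))
def rect(p): 
    (c,s,a)=cv2.minAreaRect((p[:,:2]*1000).astype(np.float32)); return np.round(c,1),np.round(s,1),round(a,1)
def measure(n,im,d):
    W=pts(n,d); hsv=cv2.cvtColor(im,cv2.COLOR_RGB2HSV); H,S,V=[hsv[...,i] for i in range(3)]
    for nm,lo,hi in(('blue',105,125),('yellow',24,34),('green',55,80),('red',0,4)):
        m=((H>=lo)&(H<=hi)&(S>150)&(V>60)&(d>0)).astype(np.uint8)
        k,l,st,ce=cv2.connectedComponentsWithStats(m)
        r=np.linalg.norm(W[...,:2]-[.6,0],axis=2)
        j=1+np.argmax(st[1:,4]); p=W[l==j]; zt=np.percentile(p[:,2],90)
        t=p[abs(p[:,2]-zt)<.006]
        # wing axis by PCA of all the top-ish points
        q=p[p[:,2]>zt-.03]; c,e,_=cv2.PCACompute2((q[:,:2]*1000).astype(np.float32),None)
        print(n,nm,len(p),'px',ce[j].round(),'ztop',zt.round(4),'mean',t.mean(0).round(4),'rect',*rect(t),'all',*rect(p),'pca',np.degrees(np.arctan2(e[0,1],e[0,0])).round(1))
    return W,hsv
if __name__=='__main__':
    for n in('top','scene'):
        im,d=L(n); W,hsv=measure(n,im,d)
        u,v=(335,154) if n=='top' else (238,290)
        w=W[v-22:v+23,u-22:u+23].reshape(-1,3); c=hsv[v-22:v+23,u-22:u+23].reshape(-1,3)
        for zlo,zhi in((.09,.112),(.1,.115),(.08,.089)):
            s=w[(w[:,2]>zlo)&(w[:,2]<zhi)]
            if len(s)>4: print(n,'stem',zlo,len(s),s.mean(0).round(4),*rect(s),'zmax',s[:,2].max().round(4))
        cv2.imwrite(f'pics/{n}_stem.png',cv2.resize(im[v-28:v+28,u-32:u+32,::-1],None,fx=8,fy=8,interpolation=cv2.INTER_CUBIC))
a=cv2.imread('pics/top_stem.png');b=cv2.imread('pics/scene_stem.png')
if __name__=='__main__': cv2.imwrite('pics/stems.png',cv2.resize(np.hstack([a,b]),(800,350)))
E
python3 m.py
```

```text
top blue 492 px [167. 247.] ztop 0.0518 mean [0.4507 0.1769 0.0501] rect [450.4 177.4] [33.6 78.1] 84.9 all [450.4 177.4] [33.6 78.1] 84.9 pca -5.1
top yellow 2 px [250. 237.] ztop 0.0492 mean [0.4742 0.0069 0.0487] rect [474.2   6.9] [2. 0.] -90.1 all [474.2   6.9] [2. 0.] -90.1 pca 89.9
top green 1 px [219. 153.] ztop 0.1338 mean [0.6298 0.0657 0.1338] rect [629.8  65.7] [0. 0.] 0.0 all [629.8  65.7] [0. 0.] 0.0 pca 0.0
top red 657 px [274. 151.] ztop 0.1369 mean [ 0.6361 -0.0356  0.1351] rect [636.8 -35.9] [81.4 34.8] 6.7 all [645. -34.] [98.3 36. ] 8.2 pca 6.9
top stem 0.09 84 [ 0.6407 -0.1532  0.1038] [ 641.5 -154.4] [10.1 23. ] 78.8 zmax 0.11
top stem 0.1 68 [ 0.6415 -0.1537  0.1059] [ 641.6 -154.2] [10.1 22.8] 78.0 zmax 0.11
top stem 0.08 233 [ 0.6405 -0.153   0.0856] [ 642.1 -154.2] [38.2 38.1] 1.5 zmax 0.0883
scene blue 276 px [247. 142.] ztop 0.0493 mean [0.4546 0.1756 0.0477] rect [454.2 176.1] [35.9 80.3] 86.2 all [436.8 184.5] [ 48.2 116.7] 63.8 pca -4.8
scene yellow 352 px [202. 190.] ztop 0.0498 mean [0.4508 0.0024 0.0483] rect [449.3   3.4] [34.  80.6] 76.5 all [436.2  18.4] [ 50.7 110.3] 45.2 pca -11.9
scene green 446 px [303. 171.] ztop 0.1345 mean [0.6347 0.0803 0.1331] rect [633.8  81.3] [80.2 34. ] 0.7 all [633.8  81.3] [80.2 34. ] 0.7 pca 1.1
scene red 1115 px [273. 223.] ztop 0.1344 mean [ 0.6402 -0.0397  0.1329] rect [639.3 -38.1] [81.4 36.2] 7.0 all [630.4  11.6] [ 81.8 140.1] 10.4 pca 6.5
scene stem 0.09 147 [ 0.6457 -0.1591  0.1013] [ 644.2 -157.7] [10.4 24.6] 81.2 zmax 0.1078
scene stem 0.1 103 [ 0.6448 -0.1583  0.1041] [ 644.1 -157.4] [ 9.8 24.3] 80.8 zmax 0.1078
scene stem 0.08 336 [ 0.6464 -0.1604  0.084 ] [ 645.1 -157.7] [38.8 37.4] 61.4 zmax 0.0887
```

View pics/stems.png

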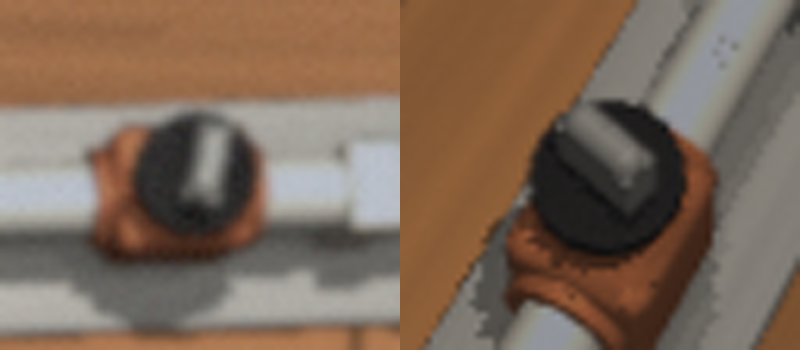

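Request:
arm_command(motion=[[87, 29, -22, 0, 6.3], [87, 57, -43, 0, 12.6], [87, 86, -65, 0, 18.8], [87, 114, -86, 0, 25.1], [87, 143, -108, 0, 31.4]], newtons=15)

```text
time: 0.52
position: [0.3693, -0.4203, 0.2361]
tool_rot: [-3.138, 0.146, 0.001]
ft_force: [1.3, 0.1, 0.4]
grip_width: 1.0
grip_force: 0.0
```

```bash
cat > go.py <<'E'
import sys
from h import *
from scipy.spatial.transform import Rotation as R
def to(x,y,z,yaw):
    s=get_state(); M=R.from_rotvec(s['tool_rot']).as_matrix(); p=np.array(s['position'])
    cy=np.degrees(np.arctan2(M[1,0],M[0,0]))
    print('t',s['time'],'p',p.round(4),'yaw',cy.round(2),'tilt',M[:,2].round(3),'F',np.round(s['ft_force'],1),'T',np.round(s['torque'],2),'w',round(s['grip_width']*87,1),'g',s['grip_force'],'q',np.round(s['joint_positions'],2))
    d=M.T@(np.array([x,y,z])-p)*1000; print('shift mm',d.round(1),'norm',np.linalg.norm(d).round(1),'spin',round(cy-yaw,1))
if __name__=='__main__': to(*map(float,sys.argv[1:]))
E
python3 go.py .4525 .1767 .2 -5
```

```text
t 0.5167 p [ 0.3693 -0.4203  0.2361] yaw -5.34 tilt [-0.001  0.    -1.   ] F [1.3 0.1 0.4] T [ 0.03 -0.03 -0.01] w 87.0 g 0.0 q [ 0.91  0.13 -0.12  1.68  0.02  1.33 -0.87]
shift mm [  27.4 -602.2   36.2] norm 603.9 spin -0.3
```

Request:
arm_command(motion=[[87, 20, -35, 0, 0], [87, 40, -70, 0, 0], [87, 60, -105, 0, 0], [87, 80, -140, 0, 0], [87, 100, -175, 0, 0]])

```text
time: 0.93
position: [0.4844, -0.2544, 0.2364]
tool_rot: [3.138, -0.137, -0.001]
ft_force: [0.8, 0.1, 0.5]
grip_width: 1.006
grip_force: 0.0
```

Request:
arm_command(motion=[[87, 2, -40, 0, 0], [87, 4, -80, 0, 0], [87, 6, -120, 0, 0], [87, 8, -160, 0, 0], [87, 10, -200, 0, 0]])

```text
time: 1.35
position: [0.5109, -0.056, 0.2363]
tool_rot: [3.138, -0.137, -0.001]
ft_force: [1.4, 0.3, 0.6]
grip_width: 1.0
grip_force: 0.0
```

```bash
python3 go.py .4525 .1767 .2 -5
```

```text
t 1.35 p [ 0.5109 -0.056   0.2363] yaw -5.0 tilt [-0. -0. -1.] F [1.4 0.3 0.6] T [ 0.02 -0.02 -0.01] w 87.0 g 0.0 q [ 0.49  0.05 -0.45  1.77  0.02  1.32 -1.62]
shift mm [ -78.5 -226.7   36.2] norm 242.6 spin -0.0
```

Request:
arm_command(motion=[[87, -13, -38, 0, 0], [87, -26, -76, 0, 0], [87, -39, -113, 0, 0], [87, -52, -150, 0, 0], [87, -65, -188, 0, 0]])

```text
time: 1.77
position: [0.4619, 0.1365, 0.2363]
tool_rot: [3.138, -0.137, -0.0]
ft_force: [1.1, 0.8, -0.6]
grip_width: 1.001
grip_force: 0.0
```

Request:
arm_command(motion=[[87, -13, -39, 30, 0], [87, -13, -39, 60, 0], [87, -13, -39, 85, 0], [87, -13, -39, 85, 0]])

```text
time: 2.1
position: [0.4492, 0.1745, 0.1466]
tool_rot: [3.136, -0.133, -0.015]
ft_force: [-1.0, -0.5, 0.2]
grip_width: 1.002
grip_force: 0.0
```

```bash
python3 go.py .4525 .1767 .026 -5
python3 - <<'E'
from h import *
for n in('top','scene'):
    im,_=grab(n); cv2.imwrite(f'/tmp/{n}.png',im[...,::-1])
a=cv2.imread('/tmp/scene.png')[70:230,150:350];b=cv2.imread('/tmp/top.png')[170:330,90:290]
cv2.imwrite('pics/g1.png',cv2.resize(np.hstack([a,b]),(800,320)))
E
```

```text
t 2.1 p [0.4492 0.1745 0.1466] yaw -4.84 tilt [-0.009 -0.002 -1.   ] F [-1.  -0.5  0.2] T [-0.    0.1  -0.03] w 87.1 g 0.0 q [ 0.25  0.08 -0.69  1.94  0.05  1.15 -2.12]
shift mm [  4.3  -2.9 120.5] norm 120.6 spin 0.2
```

View pics/g1.png

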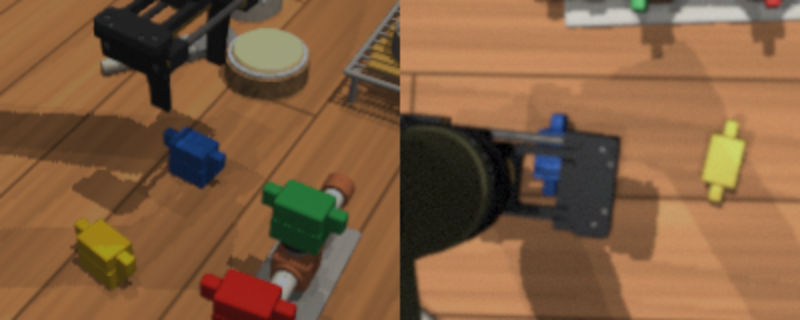

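The gripper is above blue with its fingers either side. I'll go down to it.

Request:
arm_command(motion=[[87, 4, -3, 35, 0], [87, 4, -3, 70, 0], [87, 4, -3, 100, 0], [87, 4, -3, 120, 0], [87, 4, -3, 122, 0]])

```text
time: 2.62
position: [0.4568, 0.1761, 0.0277]
tool_rot: [3.137, -0.14, -0.006]
ft_force: [-0.8, 0.3, 0.4]
grip_width: 1.001
grip_force: 0.0
```

Request:
arm_command(motion=[[87, 0, 0, 0, 0], [87, 0, 0, 0, 0]])

```text
time: 2.78
position: [0.4598, 0.1779, 0.0317]
tool_rot: [-3.138, 0.139, -0.005]
ft_force: [-0.4, 1.0, 0.6]
grip_width: 1.001
grip_force: 0.0
```

```bash
python3 go.py .4525 .1767 .028 -5
```

```text
t 2.7833 p [0.4598 0.1779 0.0317] yaw -5.07 tilt [ 0.003  0.001 -1.   ] F [-0.4  1.   0.6] T [ 0.06 -0.01  0.02] w 87.1 g 0.0 q [ 0.19  0.26 -0.67  2.03  0.21  0.91 -2.25]
shift mm [-7.1  1.9  3.7] norm 8.3 spin -0.1
```

Request:
arm_command(motion=[[87, -7, 1, 3, 0], [87, -7, 1, 3, 0], [87, -7, 1, 3, 0], [87, -7, 1, 3, 0]])

```text
time: 3.12
position: [0.4511, 0.1773, 0.0273]
tool_rot: [3.139, -0.137, 0.003]
ft_force: [-0.0, -0.6, -0.0]
grip_width: 1.001
grip_force: 0.0
```

```bash
python3 go.py .4525 .1767 .028 -5
```

```text
t 3.1167 p [0.4511 0.1773 0.0273] yaw -5.0 tilt [ 0.002 -0.    -1.   ] F [-0.  -0.6 -0. ] T [0.06 0.04 0.07] w 87.1 g 0.0 q [ 0.19  0.25 -0.67  2.05  0.2   0.9  -2.25]
shift mm [ 1.5  0.5 -0.7] norm 1.7 spin 0.0
```

Close on it and see how it grips.

Request:
arm_command(motion=[[30, 1, 0, 0, 0], [30, 1, 0, 0, 0], [30, 1, 0, 0, 0], [30, 1, 0, 0, 0], [30, 1, 0, 0, 0]], newtons=25)

```text
time: 3.53
position: [0.4515, 0.1772, 0.0265]
tool_rot: [3.139, -0.137, -0.0]
ft_force: [0.2, -0.0, 0.3]
grip_width: 0.702
grip_force: 0.0
```

Request:
arm_command(motion=[[30, 0, 0, 0, 0], [30, 0, 0, 0, 0], [30, 0, 0, 0, 0]])

```text
time: 3.78
position: [0.4515, 0.1772, 0.0265]
tool_rot: [3.138, -0.137, -0.0]
ft_force: [0.5, -0.0, -0.3]
grip_width: 0.476
grip_force: 0.0
```

```bash
python3 go.py .4525 .1767 .028 -5
```

```text
t 3.7833 p [0.4515 0.1772 0.0265] yaw -4.99 tilt [-0. -0. -1.] F [ 0.5 -0.  -0.3] T [0.03 0.01 0.01] w 41.4 g 0.0 q [ 0.19  0.26 -0.67  2.05  0.2   0.9  -2.25]
shift mm [ 1.   0.4 -1.5] norm 1.9 spin 0.0
```

Request:
arm_command(motion=[[30, 0, 0, 0, 0], [30, 0, 0, 0, 0], [30, 0, 0, 0, 0], [30, 0, 0, 0, 0]])

```text
time: 4.12
position: [0.4516, 0.1772, 0.0265]
tool_rot: [3.139, -0.137, -0.0]
ft_force: [-0.2, 0.4, 0.4]
grip_width: 0.414
grip_force: 25.0
```

Request:
arm_command(motion=[[30, 0, 0, -20, 0], [30, 0, 0, -50, 0], [30, 0, 0, -85, 0], [30, 0, 0, -120, 0], [30, 0, 0, -150, 0]])

```text
time: 4.53
position: [0.4516, 0.1774, 0.1787]
tool_rot: [-3.139, 0.136, -0.002]
ft_force: [0.6, 0.9, -0.4]
grip_width: 0.412
grip_force: 25.0
```

Request:
arm_command(motion=[[30, 0, 0, 0, 0], [30, 0, 0, 0, 0], [30, 0, 0, 0, 0]])

```text
time: 4.78
position: [0.4511, 0.1768, 0.1758]
tool_rot: [3.138, -0.137, -0.001]
ft_force: [-1.2, -0.8, -1.4]
grip_width: 0.411
grip_force: 25.0
```

```bash
python3 go.py .643 -.156 .2 -10
```

```text
t 4.7833 p [0.4511 0.1768 0.1758] yaw -5.01 tilt [-0.001 -0.001 -1.   ] F [-1.2 -0.8 -1.4] T [0.04 0.02 0.03] w 35.8 g 25.016983137029456 q [ 0.27  0.04 -0.7   1.91  0.03  1.2  -2.11]
shift mm [220.2 314.8 -24.1] norm 384.9 spin 5.0
```

Request:
arm_command(motion=[[30, 18, 30, -10, 1], [30, 36, 60, -25, 2], [30, 54, 90, -25, 3], [30, 74, 122, -25, 4], [30, 94, 154, -25, 5]])

```text
time: 5.2
position: [0.5312, 0.014, 0.1997]
tool_rot: [3.129, -0.274, -0.005]
ft_force: [0.4, 0.1, -1.1]
grip_width: 0.412
grip_force: 25.0
```

```bash
python3 go.py .643 -.156 .2 -10
```

```text
t 5.2 p [0.5312 0.014  0.1997] yaw -10.01 tilt [-0.003 -0.    -1.   ] F [ 0.4  0.1 -1.1] T [0.   0.   0.04] w 35.9 g 25.017888749716803 q [ 0.43  0.13 -0.54  1.78  0.07  1.26 -1.88]
shift mm [139.6 148.   -0.6] norm 203.5 spin -0.0
```

Request:
arm_command(motion=[[30, 27, 29, 0, 0], [30, 54, 58, 0, 0], [30, 80, 86, 0, 0], [30, 108, 116, 0, 0], [30, 134, 143, 0, 0]])

```text
time: 5.62
position: [0.6385, -0.1508, 0.1985]
tool_rot: [3.129, -0.275, -0.007]
ft_force: [0.6, 0.6, 0.1]
grip_width: 0.408
grip_force: 25.0
```

Request:
arm_command(motion=[[30, 0, 0, 0, 0], [30, 0, 0, 0, 0], [30, 0, 0, 0, 0], [30, 0, 0, 0, 0]])

```text
time: 5.95
position: [0.6382, -0.1463, 0.2004]
tool_rot: [-3.129, 0.27, 0.003]
ft_force: [0.3, 0.4, -1.4]
grip_width: 0.415
grip_force: 25.0
```

```bash
python3 go.py .643 -.156 .15 -10
python3 - <<'E'
from m import *
out=[]
for n in('scene','top'):
    im,d=grab(n); measure(n,im,d)
    u,v=(335,154) if n=='top' else (238,270)
    out.append(im[v-80:v+80,u-80:u+80,::-1])
cv2.imwrite('pics/g2.png',cv2.resize(np.hstack(out),(800,400)))
E
```

```text
t 5.95 p [ 0.6382 -0.1463  0.2004] yaw -9.85 tilt [-0.002  0.001 -1.   ] F [ 0.3  0.4 -1.4] T [ 0.08  0.01 -0.04] w 36.1 g 25.01731746364385 q [ 0.52  0.38 -0.44  1.47  0.16  1.32 -1.67]
shift mm [ 6.5  8.8 50.4] norm 51.5 spin 0.2
scene blue 598 px [248. 253.] ztop 0.2224 mean [ 0.6647 -0.1513  0.2209] rect [ 666.1 -149.5] [25.7 35.7] 10.0 all [ 664.5 -153.4] [38.2 30.7] 73.2 pca 80.5
scene yellow 242 px [198. 188.] ztop 0.0503 mean [0.4403 0.0028 0.0482] rect [439.    4.7] [32.5 58.3] 79.4 all [511.  -69.5] [ 33.9 342.3] 44.6 pca -43.3
scene green 275 px [312. 177.] ztop 0.1343 mean [0.6533 0.0816 0.1326] rect [654.2  86.3] [32.8 39.9] 29.3 all [677.3  22.6] [ 37.1 170.4] 20.5 pca 116.3
scene red 853 px [277. 227.] ztop 0.1342 mean [ 0.6549 -0.0402  0.1327] rect [654.3 -44.4] [50.9 37.9] 58.9 all [659.  -42.4] [ 87.1 180.5] 32.6 pca 81.1
top blue 148 px [343. 158.] ztop 0.2251 mean [ 0.6067 -0.14    0.2233] rect [ 604.7 -141.4] [25.9 20.6] 79.4 all [ 604.7 -141.4] [25.9 20.6] 79.4 pca 129.0
top yellow 1 px [251. 237.] ztop 0.05 mean [0.4743 0.0058 0.05  ] rect [474.3   5.8] [0. 0.] 0.0 all [474.3   5.8] [0. 0.] 0.0 pca 0.0
top green 1 px [204. 167.] ztop 0.1213 mean [0.6053 0.0946 0.1213] rect [605.3  94.6] [0. 0.] 0.0 all [605.3  94.6] [0. 0.] 0.0 pca 0.0
top red 670 px [274. 152.] ztop 0.1366 mean [ 0.6359 -0.0357  0.135 ] rect [636.7 -35.8] [81.  34.5] 6.5 all [645.4 -34.4] [98.6 34.8] 7.6 pca 6.6
```

View pics/g2.png

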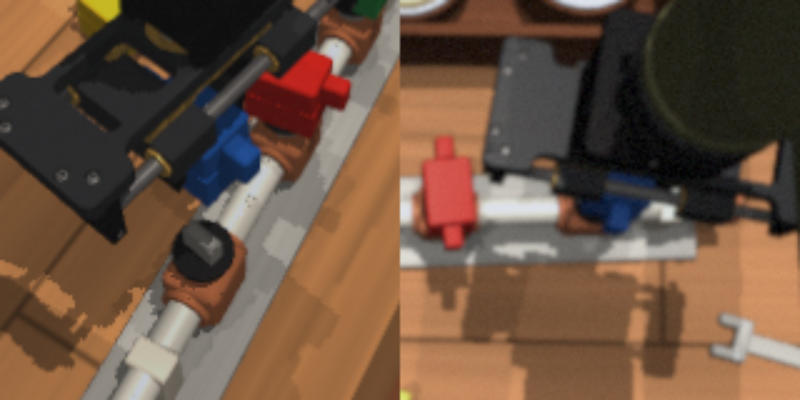

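The blue handle is held level and in line with the blade, short of the stem. Next I move over the stem and settle just above it.

Request:
arm_command(motion=[[30, 5, 8, 20, 0], [30, 5, 8, 40, 0], [30, 5, 8, 54, 0], [30, 5, 8, 56, 0], [30, 5, 8, 56, 0]])

```text
time: 6.47
position: [0.6416, -0.1562, 0.1447]
tool_rot: [-3.129, 0.272, 0.003]
ft_force: [1.0, -0.8, -0.3]
grip_width: 0.413
grip_force: 25.0
```

Request:
arm_command(motion=[[30, 0, 0, 0, 0], [30, 0, 0, 0, 0], [30, 0, 0, 0, 0], [30, 0, 0, 0, 0], [30, 0, 0, 0, 0]])

```text
time: 6.88
position: [0.6428, -0.1573, 0.1462]
tool_rot: [3.129, -0.274, 0.002]
ft_force: [-0.1, -0.0, 0.4]
grip_width: 0.411
grip_force: 25.0
```

```bash
python3 go.py .642 -.1555 .14 -10
```

```text
t 6.8833 p [ 0.6428 -0.1573  0.1462] yaw -10.0 tilt [ 0.001 -0.    -1.   ] F [-0.1 -0.   0.4] T [0.03 0.08 0.01] w 35.7 g 25.01717529477901 q [ 0.53  0.43 -0.43  1.52  0.19  1.23 -1.67]
shift mm [-1.1 -1.6  6.2] norm 6.5 spin 0.0
```

Request:
arm_command(motion=[[30, -1, -2, 4, 0], [30, -1, -2, 8, 0], [30, -1, -2, 8, 0], [30, -1, -2, 8, 0]])

```text
time: 7.22
position: [0.6414, -0.155, 0.1368]
tool_rot: [-3.13, 0.274, 0.002]
ft_force: [0.3, 0.6, -0.8]
grip_width: 0.412
grip_force: 25.0
```

```bash
python3 go.py .642 -.1555 .1115 -10
python3 - <<'E'
from m import *
im,d=grab('scene'); cv2.imwrite('pics/g3.png',cv2.resize(im[230:330,180:300,::-1],None,fx=5,fy=5,interpolation=cv2.INTER_CUBIC))
E
```

```text
t 7.2167 p [ 0.6414 -0.155   0.1368] yaw -9.99 tilt [-0.001  0.    -1.   ] F [ 0.3  0.6 -0.8] T [ 0.01 -0.05 -0.03] w 35.9 g 25.01709446136374 q [ 0.52  0.44 -0.43  1.53  0.19  1.21 -1.68]
shift mm [ 0.7  0.4 25.3] norm 25.4 spin 0.0
```

View pics/g3.png

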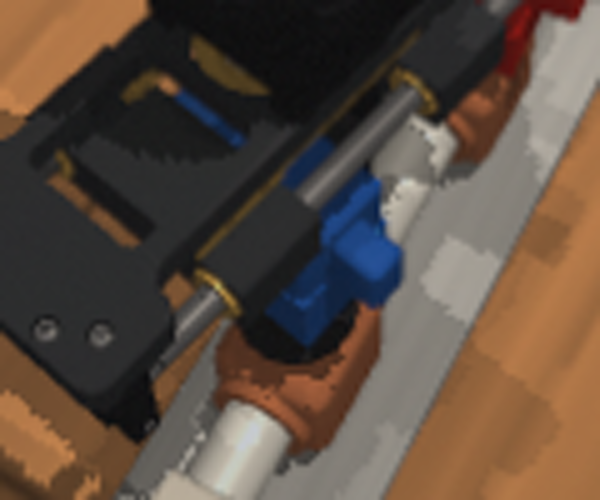

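The handle sits above the collar and hides the stem, wing in line with the blade, so I lower it gently.

Request:
arm_command(motion=[[30, 1, 0, 4, 0], [30, 1, 0, 7, 0], [30, 1, 0, 10, 0], [30, 1, 0, 12, 0], [30, 1, 0, 12, 0]])

```text
time: 7.68
position: [0.6425, -0.1553, 0.1248]
tool_rot: [-3.13, 0.274, 0.002]
ft_force: [0.4, 0.4, -1.2]
grip_width: 0.41
grip_force: 25.0
```

```bash
python3 go.py .642 -.1555 .1115 -10
```

```text
t 7.6833 p [ 0.6425 -0.1553  0.1248] yaw -10.0 tilt [-0.001  0.    -1.   ] F [ 0.4  0.4 -1.2] T [-0.01 -0.02 -0.02] w 35.6 g 25.017003921966534 q [ 0.52  0.45 -0.42  1.54  0.19  1.19 -1.68]
shift mm [-0.4  0.3 13.3] norm 13.3 spin 0.0
```

Request:
arm_command(motion=[[30, 0, 0, 3, 0], [30, 0, 0, 6, 0], [30, 0, 0, 9, 0], [30, 0, 0, 11, 0], [30, 0, 0, 11, 0]])

```text
time: 8.1
position: [0.6427, -0.1553, 0.1139]
tool_rot: [-3.13, 0.274, 0.001]
ft_force: [1.0, 0.6, -0.5]
grip_width: 0.416
grip_force: 25.0
```

```bash
python3 go.py .642 -.1555 .1115 -10
```

```text
t 8.1 p [ 0.6427 -0.1553  0.1139] yaw -10.0 tilt [-0.  0. -1.] F [ 1.   0.6 -0.5] T [ 0.06 -0.02  0.  ] w 36.2 g 25.017619544814806 q [ 0.52  0.46 -0.42  1.55  0.2   1.17 -1.69]
shift mm [-0.6  0.3  2.4] norm 2.5 spin 0.0
```

Request:
arm_command(motion=[[30, 0, 0, 1.5, 0], [30, 0, 0, 3, 0], [30, 0, 0, 4, 0], [30, 0, 0, 4, 0]])

```text
time: 8.43
position: [0.6429, -0.1553, 0.1115]
tool_rot: [3.129, -0.274, 0.001]
ft_force: [-1.5, 0.3, 3.8]
grip_width: 0.411
grip_force: 25.0
```

```bash
python3 go.py .642 -.1555 .1115 -10
```

```text
t 8.4333 p [ 0.6429 -0.1553  0.1115] yaw -10.0 tilt [ 0. -0. -1.] F [-1.5  0.3  3.8] T [ 0.14  0.49 -0.05] w 35.8 g 25.027820213581435 q [ 0.52  0.46 -0.42  1.55  0.2   1.17 -1.69]
shift mm [-0.9  0.3  0. ] norm 0.9 spin 0.0
```

It touches exactly at the height expected for home. I press lightly to confirm, then release.

Request:
arm_command(motion=[[30, 0, 0, 2, 0], [30, 0, 0, 3, 2], [30, 0, 0, 3, -2], [30, 0, 0, 0, 0]])

```text
time: 8.77
position: [0.6438, -0.1553, 0.1122]
tool_rot: [3.13, -0.27, 0.004]
ft_force: [0.9, -0.0, -0.0]
grip_width: 0.408
grip_force: 25.0
```

```bash
python3 go.py .642 -.1555 .1115 -10
```

```text
t 8.7667 p [ 0.6438 -0.1553  0.1122] yaw -9.85 tilt [ 0.003 -0.001 -1.   ] F [ 0.9 -0.  -0. ] T [0.04 0.1  0.  ] w 35.5 g 25.01538548996905 q [ 0.52  0.46 -0.42  1.55  0.2   1.17 -1.68]
shift mm [-1.8  0.5  0.7] norm 2.0 spin 0.1
```

Request:
arm_command(motion=[[70, 0, 0, 0, 0], [70, 0, 0, 0, 0], [70, 0, 0, 0, 0], [70, 0, 0, 0, 0], [70, 0, 0, 0, 0]])

```text
time: 9.18
position: [0.6425, -0.1552, 0.11]
tool_rot: [-3.13, 0.273, 0.001]
ft_force: [0.0, -0.1, -0.1]
grip_width: 0.707
grip_force: 0.0
```

```bash
python3 go.py .642 -.1555 .25 -10
```

```text
t 9.1833 p [ 0.6425 -0.1552  0.11  ] yaw -9.98 tilt [-0.001  0.    -1.   ] F [ 0.  -0.1 -0.1] T [0.03 0.04 0.05] w 61.5 g 0.0 q [ 0.52  0.46 -0.42  1.56  0.2   1.17 -1.69]
shift mm [  -0.6    0.3 -140. ] norm 140.0 spin 0.0
```

Released. I go straight up, then back toward the robot for a clear view.

Request:
arm_command(motion=[[70, 0, 0, -10, 0], [70, 0, 0, -35, 0], [70, 0, 0, -70, 0], [70, 0, 0, -105, 0], [70, 0, 0, -130, 0]])

```text
time: 9.6
position: [0.6437, -0.1552, 0.2448]
tool_rot: [3.129, -0.273, 0.006]
ft_force: [0.8, -0.3, 0.3]
grip_width: 0.803
grip_force: 0.0
```

Request:
arm_command(motion=[[70, -35, 15, 0, 0], [70, -70, 30, 0, 0], [70, -100, 45, 0, 0], [70, -130, 65, 0, 0], [70, -150, 90, 0, 0]])

```text
time: 10.02
position: [0.4775, -0.2167, 0.2415]
tool_rot: [3.13, -0.27, 0.0]
ft_force: [-0.3, -0.8, 0.6]
grip_width: 0.802
grip_force: 0.0
```

Request:
arm_command(motion=[[70, 0, 30, 0, 0], [70, 0, 60, 0, 0], [70, 0, 60, 0, 0], [70, 0, 60, 0, 0]])

```text
time: 10.35
position: [0.4682, -0.279, 0.2412]
tool_rot: [3.129, -0.28, 0.001]
ft_force: [0.5, 0.4, -1.0]
grip_width: 0.807
grip_force: 0.0
```

```bash
python3 go.py .642 -.1555 .25 -10
python3 - <<'E'
from m import *
o=[]
for n in('scene','top'):
    im,d=grab(n); measure(n,im,d); o.append(im[...,::-1])
cv2.imwrite('pics/end.png',cv2.resize(np.hstack(o),(800,300),interpolation=cv2.INTER_AREA))
E
```

```text
t 10.35 p [ 0.4682 -0.279   0.2412] yaw -10.23 tilt [ 0.    -0.001 -1.   ] F [ 0.5  0.4 -1. ] T [0.07 0.05 0.04] w 70.2 g 0.0 q [ 0.8   0.11 -0.34  1.7   0.04  1.34 -1.29]
shift mm [ 149.1 -152.4   -8.8] norm 213.3 spin -0.2
scene blue 936 px [238. 276.] ztop 0.1349 mean [ 0.646  -0.158   0.1334] rect [ 644.6 -157. ] [34.9 81.8] 80.3 all [ 644.6 -157. ] [34.9 81.8] 80.3 pca -9.6
scene yellow 356 px [202. 190.] ztop 0.0496 mean [0.4506 0.0026 0.0481] rect [450.1   2.9] [33.6 80.9] 76.8 all [436.   18.5] [ 50.8 112.7] 45.3 pca -12.2
scene green 447 px [303. 171.] ztop 0.1344 mean [0.6347 0.0802 0.133 ] rect [633.7  80.8] [80.8 33.3] 0.4 all [633.7  80.8] [80.8 33.3] 0.4 pca 1.1
scene red 1161 px [273. 223.] ztop 0.1343 mean [ 0.6401 -0.0397  0.1329] rect [639.2 -38.3] [82.3 36.1] 6.2 all [630.3  11.6] [ 82.4 140.1] 10.2 pca 6.4
top blue 644 px [338. 150.] ztop 0.137 mean [ 0.6394 -0.1523  0.1352] rect [ 640.6 -153.1] [34.8 81.1] 79.5 all [ 640.7 -152.6] [34.8 81.2] 81.1 pca -11.3
top yellow 2 px [258. 238.] ztop 0.0484 mean [ 0.4714 -0.0074  0.0481] rect [471.4  -7.4] [2.9 0. ] -134.2 all [471.4  -7.4] [2.9 0. ] -134.2 pca 45.8Traceback (most recent call last):
  File "<stdin>", line 4, in <module>
  File "m.py", line 11, in measure
    j=1+np.argmax(st[1:,4]); p=W[l==j]; zt=np.percentile(p[:,2],90)
        ~~~~~~~~~^^^^^^^^^^
    return _wrapfunc(a, 'argmax', axis=axis, out=out, **kwds)
    return bound(*args, **kwds)
ValueError: attempt to get argmax of an empty sequence
```

The blue handle's top is at 0.135, level with the seated red and green ones. Its yaw is −10°, and yellow hasn't moved. It's home, so I hand the job in.

```bash
python3 -c "
from bench import *
print(close_job())"
```

```text
the job is handed in; nothing more can be done
None
```

The blue wing handle is fully home on the bare stem, in line with the blade and let go. The job is handed in at about 10.4 s; yellow measured unmoved, and I did not re-measure the knob, though the arm stayed well above it.

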